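# Size a burner collar on the step gauge and put it on its stand

## Task

Take the brass burner collar from the round black rubber mat, slide it down over the sprung step gauge until it stops on one of the coloured steps, and press it gently so that the gauge sinks about half of its 6 mm travel (a push of about 10 N, never to the bottom) and hold it there for a second. Then lift it off and put it over the post of the stand that has the colour of the step it stopped on, lying flat on the foot. Leave the other two collars on their steel plate and everything else where it is.

Things in the scene. Friction and masses are not known exactly. Their poses are not given: they have to be found in the camera images.
- ring_p_c (a point): one of three brass burner collars that look alike: plain rings of outer diameter 50 mm, 14 mm tall, about 120 g, lying flat. Bores are 22, 28 and 34 mm, one of each, and which collar has which bore is not told. The point is its centre, half-way up (7 mm above its underside); z along its axis. It may lie on the black mat or on the steel plate (both 4 mm thick).
- ring_q_c (a point): one of three brass burner collars that look alike: plain rings of outer diameter 50 mm, 14 mm tall, about 120 g, lying flat. Bores are 22, 28 and 34 mm, one of each, and which collar has which bore is not told. The point is its centre, half-way up (7 mm above its underside); z along its axis. It may lie on the black mat or on the steel plate (both 4 mm thick).
- ring_r_c (a point): one of three brass burner collars that look alike: plain rings of outer diameter 50 mm, 14 mm tall, about 120 g, lying flat. Bores are 22, 28 and 34 mm, one of each, and which collar has which bore is not told. The point is its centre, half-way up (7 mm above its underside); z along its axis. It may lie on the black mat or on the steel plate (both 4 mm thick).
- mat: round black rubber mat, 130 mm in diameter, 4 mm thick, fixed; exactly one collar lies on it, the one to size. Origin: centre of its underside.
- plate: steel plate 100 x 190 mm, 4 mm thick, fixed, holding the two collars to leave alone. Origin: centre of its underside.
- gauge_tip (a point): top point of the upright step gauge, a stepped mandrel on a black foot (80 mm wide, 22 mm tall); 106 mm above the worktop at rest, sinks with the gauge. Below a steel nose and 19 mm neck come the blue, yellow and red steps. A collar slides freely (1.5 mm all round or more) over smaller steps and stops on the first step wider than its bore; held off-centre it can snag early on a shoulder.
- gauge_blue (a point): on the gauge's axis, where the underside of a collar of 22 mm bore stops: half-way up the 45 degree shoulder of the blue step (25 mm in diameter), 18.5 mm below the gauge's tip. Sinks with the gauge.
- gauge_yellow (a point): on the gauge's axis, where the underside of a collar of 28 mm bore stops: half-way up the 45 degree shoulder of the yellow step (31 mm in diameter), 32.5 mm below the gauge's tip. Sinks with the gauge.
- gauge_red (a point): on the gauge's axis, where the underside of a collar of 34 mm bore stops: half-way up the 45 degree shoulder of the red step (37 mm in diameter), 46.5 mm below the gauge's tip. Sinks with the gauge.
- gauge (a joint): how far the spring-mounted gauge has been pushed down, m: 0 at rest, 0.006 bottomed on its hard stop. It starts to give at about 4.4 N of downward push and then takes about 2 N more per mm (about 10 N at half travel, 16 N at the bottom).
- stand_blue: blue storage stand, fixed: round blue foot 72 mm in diameter and 8 mm thick with a steel post 12 mm in diameter up its middle, post top 40 mm above the worktop. Origin: centre of the underside, on the worktop; z up.
- stand_yellow: yellow storage stand, fixed: round yellow foot 72 mm in diameter and 8 mm thick with a steel post 12 mm in diameter up its middle, post top 40 mm above the worktop. Origin: centre of the underside, on the worktop; z up.
- stand_red: red storage stand, fixed: round red foot 72 mm in diameter and 8 mm thick with a steel post 12 mm in diameter up its middle, post top 40 mm above the worktop. Origin: centre of the underside, on the worktop; z up.
- salt: white salt jar, 48 mm wide, 75 mm tall; a bystander, leave alone.
- pepper: amber pepper jar, 48 mm wide, 75 mm tall; a bystander, leave alone.
- mug: blue mug, 80 mm wide, 90 mm tall; a bystander, leave alone.
- spatula: spatula lying at the right; a bystander, leave alone.
- spoon: spoon lying at the left; a bystander, leave alone.
Things that resemble listed ones, but are neither listed nor needed, are in the scene too. What is shaped like the part that bears ring_r_c but white is not meant.

How it is judged:
By the outcome, as a careful person would: the job done as asked, in the order asked, and still so for the second after the job is handed in, with the robot touching nothing.
It also fails if it takes over 54 s, if anything falls off the work surface, if the arm or the gripper's body presses on something with over 40 N, if the wrist force passes 120 N, or if a joint passes its speed limit or range.

## Robot

A 6-joint arm with a two-finger parallel gripper is mounted at the origin on the work surface. World frame = base frame: x ahead of the robot, y to its left, z up, the work surface at z = 0. Lengths are in mm, angles in rad, forces in N, time in s.
With the tool pointing down it reaches from about 300 to 775 mm from the base axis. Payload 14.6 kg.
Tool frame: the origin (TCP) lies at the very end of the fingers, on their centre line; the grasp point (between the pads) lies 19 mm behind it; z points along the fingers, y is the line along which they close (so a half turn about z gives the same grasp; the last joint's range is limited). The gripper opens to 94 mm and grips with 3 to 60 N. Pads are 16 mm wide; open, the fingers measure 119 mm over their backs; the gripper's body (75 mm by 177 mm) begins 78 mm behind the grasp point.
Start: joints at [1.136, 0.3, 1.521, -0, 1.321, -0.067], TCP at [197.757, 513.207, 205.446] pointing down, gripper open.
Joint ranges: [-3.03, 3.03], [-0.79, 2.21], [0.23, 2.52], [-1.04, 4.18], [0, 3.07], [-2.55, 2.55]. Speed limits (rad/s): [2.22, 2.22, 2.57, 3.14, 3.14, 3.14].

## Interface

Orientations are given as [roll, pitch, yaw] about the fixed x, y, z axes, in that order (R = Rz(yaw) Ry(pitch) Rx(roll)).
In Python, from cell import manip, optics gives the robot as it stands.
- The arm moves only by the shell command python3 -m crank 'ROWS' [FORCE]. ROWS is JSON, a list of rows, each a list of 7 numbers: the opening in per cent of the stroke, from 0 (shut) to 100 (fully open), then the shift along the tool's x, y, z in mm, then the turn, a rotation vector about the tool's x, y, z in rad. A call has 1 to 10 rows; each row is the pose to reach, as a shift and turn from the pose commanded when the call began, along the tool's axes at that moment; what a row does not reach only later rows make up. A row lasts 1/10 s, in which the tool goes at most 50 mm and 8.59 degrees, less where a joint would pass 70% of its speed; a pose out of reach is approached as far as the arm can. A call with a gripper value outside its range is refused whole. The fingers move at their own pace and stop on an object; FORCE is the grip in N (left out, the last holds). Time passes only in rows, so rows that repeat a pose let the fingers close. It gives the time, the measured TCP pose, the force, the opening and the grip force at its end, in the units of the state.
- manip.read_state(): the state, without advancing time (a new reading comes with each control period).
- optics.camera(name): name is "side" or "top"; returns (picture, depth): 480x640x3 uint8, red, green, blue; 480x640 float32, mm along the optical axis (not along the pixel's ray), 0 where there is no reading.
- optics.calibration(name): a dict with "camera_matrix" (3x3 intrinsics, pixels), "R" (3x3) and "t" (3): a world point X has camera coordinates R X + t. Camera axes: x right, y down, z forward; pixel columns grow to the right and rows downward; lengths in mm; the calibration is good to about 2 mm. A picture is of the moment at which its call begins. calibration takes no time and is no camera call.
- manip.sign_off(): hands the job in; it is judged then, once.
The state is a dict: "clock": time; "joints": joint angles; "qd": joint speeds; "effort": joint torques, N m; "eef_pos": TCP position; "eef_rot": TCP orientation; "wrist_force": force on the tool from outside, world axes, zero at the start; "moment": the same for the moment, N m; "finger_gap": finger opening in mm; "finger_force": force on a finger pad.
Only numpy, scipy, OpenCV 4.12 (cv2) and the standard library are available. Lean on these libraries where they do the work, as an engineer would, in place of code of your own. Each camera call takes 0.05 s, during which the arm holds its last target. There are 200 camera calls.

## Working session

There is one attempt and no reset: what is moved stays moved. The work goes in short steps, Python scripts to look and compute and a shell command to move; the robot and the scene stay as the last step left them, time stands still between calls to the robot, and variables do not carry over. Pictures are saved under pics/ and viewed, at most 11 in all, crops included, and the job is handed in when it is done.

```bash
ls; mkdir -p pics
python3 - <<'E'
from cell import manip, optics
import cv2,numpy as np
for n in("top","side"):
    p,d=optics.camera(n); cv2.imwrite(f"pics/{n}0.png",p[:,:,::-1]); np.save(f"{n}0.npy",d)
    c=optics.calibration(n); print(n,c)
print(manip.read_state())
E
```

```text
pics
top {'camera_matrix': array([[611.82057997,   0.        , 326.97179939],
       [  0.        , 611.82057997, 240.8177022 ],
       [  0.        ,   0.        ,   1.        ]]), 'R': array([[-0.01181934, -0.99988639, -0.00935501],
       [-0.99006834,  0.01301298, -0.13998334],
       [ 0.14008917,  0.00760759, -0.99010966]]), 't': array([   3.99542419,  574.4583693 , 1374.74253964])}
side {'camera_matrix': array([[482.99297537,   0.        , 314.17876111],
       [  0.        , 482.99297537, 235.58265705],
       [  0.        ,   0.        ,   1.        ]]), 'R': array([[ 0.73304835, -0.68017043, -0.00288214],
       [-0.39053103, -0.41741491, -0.82051832],
       [ 0.55688925,  0.60260516, -0.57161297]]), 't': array([-394.43095958,  283.6849967 ,  869.42298063])}
{'clock': 0.1, 'joints': array([ 1.13641762e+00,  3.00419889e-01,  1.52153832e+00, -3.22403468e-05,
        1.32071822e+00, -6.66035428e-02]), 'qd': array([-0.00278771, -0.00167285, -0.00075256,  0.00037157,  0.0007509 ,
        0.00121788]), 'effort': array([-6.76670334e-04, -5.32643402e+01, -3.53287017e+01,  7.08648423e-02,
        2.34409561e-02, -4.25593828e-05]), 'eef_pos': array([197.65423151, 512.98932439, 204.93251722]), 'eef_rot': array([-3.14050921e+00, -4.09698300e-05,  2.77382546e+00]), 'wrist_force': array([ 1.06412357,  0.27115609, -0.30140602]), 'moment': array([-0.00126952, -0.04285733,  0.0184806 ]), 'finger_force': 0.0, 'finger_gap': 93.94248020354053}
```

View pics/top0.png

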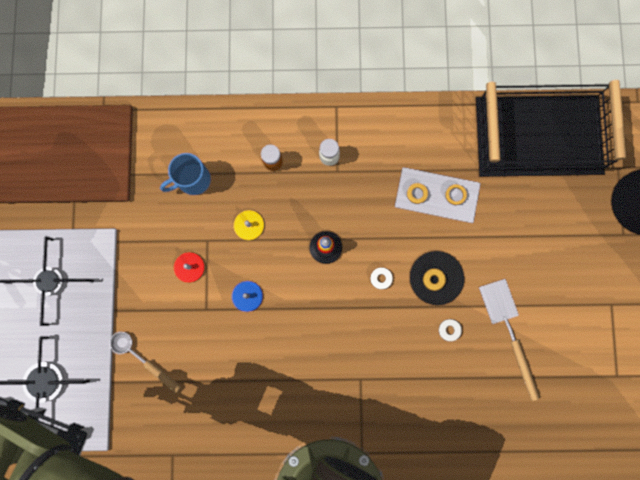

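View pics/side0.png

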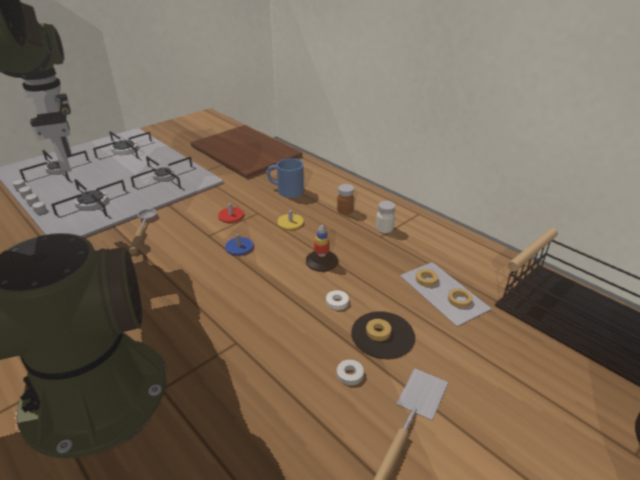

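The top view shows one brass collar on the black mat at (434,279). The white rings at (382,279) and (450,330) are decoys, and the two brass collars at (417,193) and (456,194) are on the plate. The gauge is at (325,243) and the stands are yellow (248,225), red (189,267) and blue (247,296). The collar on the mat fits the task; I'll confirm it in a crop and measure.

```bash
cat > h.py <<'E'
import numpy as np,cv2
from cell import manip,optics
def onplane(n,u,v,z):
    c=optics.calibration(n);R=c["R"];t=c["t"];o=-R.T@t
    r=R.T@np.linalg.solve(c["camera_matrix"],[u,v,1.]);return o+r*(z-o[2])/r[2]
def proj(n,X):
    c=optics.calibration(n);p=c["camera_matrix"]@(c["R"]@np.array(X,float)+c["t"]);return p[:2]/p[2]
def blob(mask,box):
    x0,y0,x1,y1=box;m=np.zeros_like(mask,np.uint8);m[y0:y1,x0:x1]=mask[y0:y1,x0:x1]
    k=max(cv2.findContours(m,cv2.RETR_EXTERNAL,cv2.CHAIN_APPROX_NONE)[0],key=cv2.contourArea)
    return cv2.fitEllipse(cv2.convexHull(k))
def tri(p1,p2):
    A=[]
    for n,(u,v) in(("top",p1),("side",p2)):
        c=optics.calibration(n);P=c["camera_matrix"]@np.c_[c["R"],c["t"]]
        A+=[u*P[2]-P[0],v*P[2]-P[1]]
    A=np.array(A);return np.linalg.lstsq(A[:,:3],-A[:,3],rcond=None)[0]
E
python3 - <<'E'
from h import *
T=cv2.imread("pics/top0.png");S=cv2.imread("pics/side0.png")
a=cv2.resize(T[180:350,300:500],None,fx=3.9,fy=3.9,interpolation=cv2.INTER_CUBIC)[:600]
b=cv2.resize(S[210:350,270:410],None,fx=4,fy=4,interpolation=cv2.INTER_CUBIC)
cv2.imwrite("pics/c1.png",a[:600,:800]);cv2.imwrite("pics/c2.png",b)
def hsv(I):return cv2.split(cv2.cvtColor(I,cv2.COLOR_BGR2HSV))
h,s,v=hsv(T)
boxes=dict(ring=(415,260,455,298),yellow=(225,205,270,245),red=(168,247,210,288),blue=(226,275,270,317),gfoot=(300,220,350,270),mat=(400,245,470,310))
for k,bx in boxes.items():
    m=(v<60) if k in("gfoot","mat") else (s>120)&(v>90)
    e=blob(m,bx);z={"ring":18,"gfoot":22,"mat":4}.get(k,8)
    print(k,np.round(e[0],1),np.round(e[1],1),np.round(onplane("top",*e[0],z),1))
h,s,v=hsv(S)
for k,bx,z in(("ring",(360,315,397,345),18),("mat",(345,308,420,360),4),("yellow",(272,205,308,232),8),("red",(215,200,248,225),8),("blue",(222,230,257,258),8)):
    m=(v<60) if k=="mat" else (s>120)&(v>90)
    e=blob(m,bx);print("side",k,np.round(e[0],1),np.round(e[1],1),np.round(onplane("side",*e[0],z),1))
E
```

```text
ring [433.9 279.1] [22.5 22.7] [ 484.5 -250.7   18. ]Traceback (most recent call last):
  File "<stdin>", line 11, in <module>
  File "h.py", line 11, in blob
    return cv2.fitEllipse(cv2.convexHull(k))
           ~~~~~~~~~~~~~~^^^^^^^^^^^^^^^^^^^
cv2.error: OpenCV(4.12.0) /io/opencv/modules/imgproc/src/shapedescr.cpp:361: error: (-201:Incorrect size of input array) There should be at least 5 points to fit the ellipse in function 'fitEllipseNoDirect'
```

View pics/c1.png

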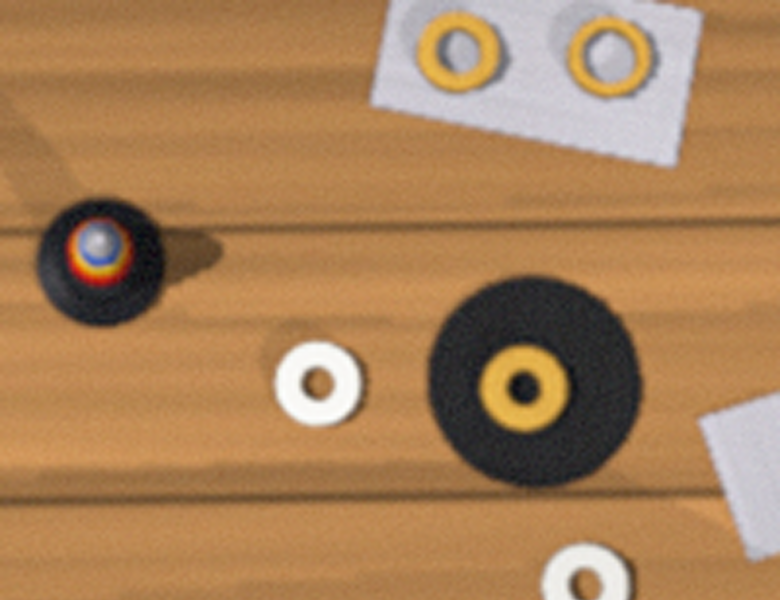

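View pics/c2.png

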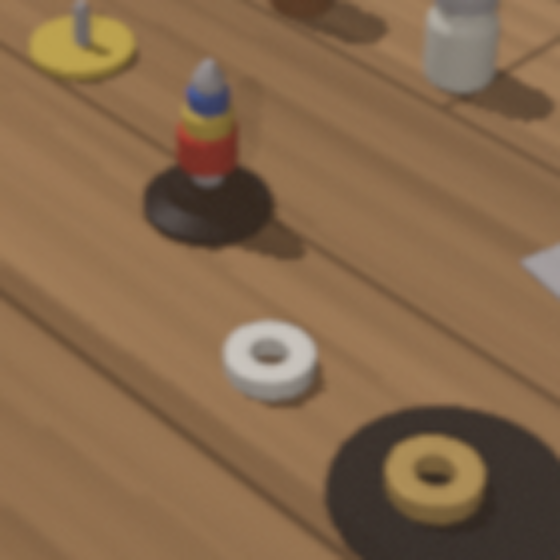

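The crop confirms it: the only brass collar on the black mat is at top px (434,279), and its bore is small, probably 22 mm. The white rings beside it don't fit. I still need the gauge and stands.

Run:
```python
from h import *
for n,I,B in(("top",cv2.imread("pics/top0.png"),dict(ring=(415,260,455,298),yellow=(225,205,270,245),red=(168,247,210,288),blue=(226,275,270,317),gfoot=(300,220,350,270),gblue=(310,225,340,260),gred=(310,225,340,260))),
 ("side",cv2.imread("pics/side0.png"),dict(ring=(360,315,397,345),yellow=(272,205,308,232),red=(215,200,248,225),blue=(222,230,257,258),gfoot=(300,240,345,275)))):
    h,s,v=[x.astype(int) for x in cv2.split(cv2.cvtColor(I,cv2.COLOR_BGR2HSV))]
    for k,bx in B.items():
        m={"ring":(s>120)&(v>90)&(h<40) ,"yellow":(h>20)&(h<35)&(s>150),"red":((h<6)|(h>172))&(s>150),"blue":(h>100)&(h<130)&(s>130),"gfoot":v<60}[k[1:] if k in("gblue","gred") else k]
        try:
            e=blob(m,bx);z={"ring":18,"gfoot":20,"gblue":86,"gred":58}.get(k,8)
            print(n,k,np.round(e[0],1),np.round(e[1],1),np.round(onplane(n,*e[0],z),1))
        except Exception as x: print(n,k,"fail")
print("depth tip",[ (np.load("top0.npy")[y,x]) for y,x in((242,325),(243,325))])
print(tri((325.3,241.5),(322,225.5)), onplane("top",300+100/3.9,180+242/3.9,104))
```

```text
top ring [433.9 279.1] [22.5 22.7] [ 484.5 -250.7   18. ]
top yellow [248.5 224.9] [30.  30.8] [619.7 183.3   8. ]
top red [188.8 267. ] [29.4 30.5] [521.1 323.4   8. ]
top blue [247. 296.] [29.4 29.9] [451.2 185.8   8. ]
top gfoot [326.  246.8] [31.3 31.7] [563.3  -0.6  20. ]
top gblue fail
top gred [325.3 244.2] [17.5 18. ] [564.2   0.6  58. ]
side ring [378.2 329.2] [21.8 25.3] [ 477.9 -254.4   18. ]
side yellow [294.2 225.6] [ 5.5 16.2] [610.6 157.    8. ]
side red [230.4 214.5] [14.8 24.9] [517.3 321.    8. ]
side blue [238.7 245.4] [13.  25.4] [448.4 184.8   8. ]
side gfoot [323.1 260.5] [18.9 26.5] [550.8 -17.7  20. ]
depth tip [np.float32(1349.2701), np.float32(1350.1923)]
[5.63624983e+02 9.83954942e-02 1.06017494e+02] [562.75707163  -0.69129166 104.        ]
```

```bash
cat >> h.py <<'E'
from scipy.spatial.transform import Rotation as Ro
def to(x,y,z):
    s=manip.read_state();R=Ro.from_euler("xyz",s["eef_rot"])
    print("shift",np.round(R.inv().apply(np.array([x,y,z])-s["eef_pos"]),1),"pos",np.round(s["eef_pos"],1),"rpy",np.round(s["eef_rot"],4),"F",np.round(s["wrist_force"],1),"gap",round(s["finger_gap"],1),round(s["finger_force"],1),"t",s["clock"])
E
python3 -c "
from h import *
to(484.5,-250.7,100)"
```

```text
shift [-542.2 -609.4  105.6] pos [197.7 513.  204.9] rpy [-3.1405 -0.      2.7738] F [ 1.1  0.3 -0.3] gap 93.9 0.0 t 0.1
```

```bash
python3 -m crank '[[85,-20,-22,0,0,0,0],[80,-50,-56,0,0,0,0],[80,-80,-90,0,0,0,0],[80,-110,-124,0,0,0,0],[80,-140,-158,0,0,0,0],[80,-170,-192,0,0,0,0],[80,-200,-226,0,0,0,0],[80,-230,-260,0,0,0,0],[80,-255,-287,0,0,0,0],[80,-270,-304,0,0,0,0]]'; python3 -c "
from h import *
to(484.5,-250.7,100)"
```

```text
clock: 1.1
eef_pos: [340.8, 130.4, 205.4]
eef_rot: [-3.142, 0.0, 2.772]
wrist_force: [-0.1, 1.5, 0.0]
finger_gap: 75.4
finger_force: 0.0
shift [-271.6 -303.4  105.5] pos [340.8 130.4 205.4] rpy [-3.1415e+00  2.0000e-04  2.7721e+00] F [-0.1  1.5  0. ] gap 75.4 0.0 t 1.1
```

```bash
python3 -m crank '[[80,-20,-22,0,0,0,0],[80,-50,-56,0,0,0,0],[80,-80,-90,0,0,0,0],[80,-110,-124,10,0,0,0],[80,-140,-158,20,0,0,0],[80,-170,-192,40,0,0,0],[80,-200,-226,60,0,0,0],[80,-230,-260,75,0,0,0],[80,-255,-287,85,0,0,0],[80,-271.6,-303.4,95,0,0,0]]'
python3 - <<'E'
from h import *
to(484.5,-250.7,6)
for n,c in(("top",(434,279)),("side",(378,328))):
    p,d=optics.camera(n);x,y=c
    a=cv2.resize(p[y-50:y+25 if n=="side" else y+50,x-50:x+50,::-1],None,fx=4,fy=4,interpolation=cv2.INTER_CUBIC)
    cv2.imwrite(f"pics/{n}1.png",a)
a=cv2.imread("pics/top1.png");b=cv2.imread("pics/side1.png");o=np.zeros((400,800,3),np.uint8);o[:,:400]=a;o[:b.shape[0],400:]=b;cv2.imwrite("pics/d1.png",o)
s=manip.read_state();print(proj("top",s["eef_pos"]),proj("side",s["eef_pos"]))
E
```

```text
clock: 2.1
eef_pos: [484.8, -250.6, 109.2]
eef_rot: [3.142, -0.001, 2.772]
wrist_force: [0.1, -0.5, -0.6]
finger_gap: 74.8
finger_force: 0.0
shift [  0.2  -0.2 103.2] pos [ 484.8 -250.6  109.2] rpy [ 3.1415e+00 -1.0000e-03  2.7722e+00] F [ 0.1 -0.5 -0.6] gap 74.8 0.0 t 2.1
[440.45870488 275.87385029] [382.19796698 292.87726088]
```

View pics/d1.png

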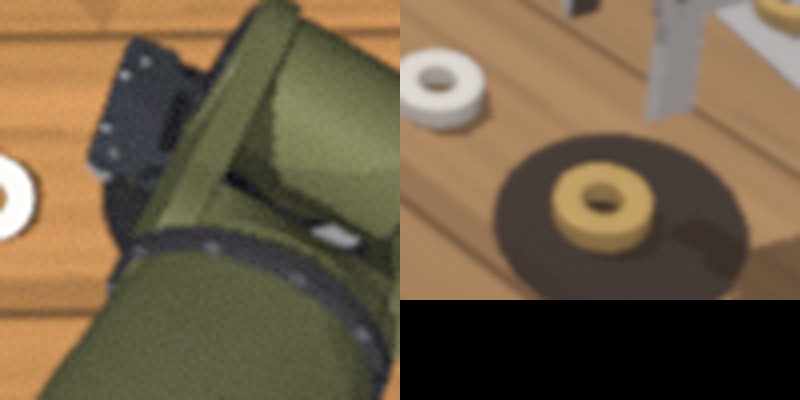

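The side crop shows the collar at crop (603,205) on the mat, with the open fingers straddling it, one at (670,115) and the other at (580,10). Going down.

```bash
python3 -m crank '[[80,0,0,20,0,0,0],[80,0,0,45,0,0,0],[80,0,0,70,0,0,0],[80,0,0,85,0,0,0],[80,0,0,93,0,0,0],[80,0,0,98,0,0,0],[80,0,0,101,0,0,0],[80,0,0,103,0,0,0],[80,0,0,103,0,0,0]]' && python3 -m crank '[[50,0,0,0,0,0,0],[50,0,0,0,0,0,0],[50,0,0,0,0,0,0],[50,0,0,0,0,0,0],[48,0,0,0,0,0,0],[48,0,0,0,0,0,0],[48,0,0,0,0,0,0],[48,0,0,0,0,0,0]]' 25; python3 -c "
from h import *
to(484.5,-250.7,6)"
```

```text
clock: 3.1
eef_pos: [484.9, -248.3, 7.8]
eef_rot: [-3.142, 0.0, 2.774]
wrist_force: [-0.6, 0.9, -0.4]
finger_gap: 74.8
finger_force: 0.0
clock: 3.9
eef_pos: [484.8, -248.4, 7.6]
eef_rot: [-3.141, 0.0, 2.774]
wrist_force: [-1.4, -0.3, 3.9]
finger_gap: 48.3
finger_force: 25.0
shift [-0.5 -2.2  1.6] pos [ 484.8 -248.4    7.6] rpy [-3.1415e+00  2.0000e-04  2.7737e+00] F [-1.4 -0.3  3.9] gap 48.3 25.0 t 3.9
```

```bash
python3 -m crank '[[48,0,0,-5,0,0,0],[48,0,0,-15,0,0,0],[48,0,0,-35,0,0,0],[48,0,0,-65,0,0,0],[48,0,0,-95,0,0,0],[48,0,0,-125,0,0,0],[48,0,0,-140,0,0,0],[48,0,0,-150,0,0,0],[48,0,0,-150,0,0,0],[48,0,0,-150,0,0,0]]'
python3 - <<'E'
from h import *
s=manip.read_state();c=proj("side",s["eef_pos"]);print(c)
to(563.5,0,150)
p,d=optics.camera("side");x,y=c.astype(int)
cv2.imwrite("pics/d2.png",cv2.resize(p[y-40:y+60,x-60:x+60,::-1],None,fx=5,fy=5,interpolation=cv2.INTER_CUBIC))
E
```

```text
clock: 4.9
eef_pos: [484.4, -248.1, 156.8]
eef_rot: [3.141, -0.001, 2.774]
wrist_force: [-0.2, 0.4, -0.3]
finger_gap: 48.6
finger_force: 25.0
[383.40201611 272.83464494]
shift [ 15.4 259.9   6.9] pos [ 484.4 -248.1  156.8] rpy [ 3.1414e+00 -1.0000e-03  2.7738e+00] F [-0.2  0.4 -0.3] gap 48.6 25.0 t 4.9
```

View pics/d2.png

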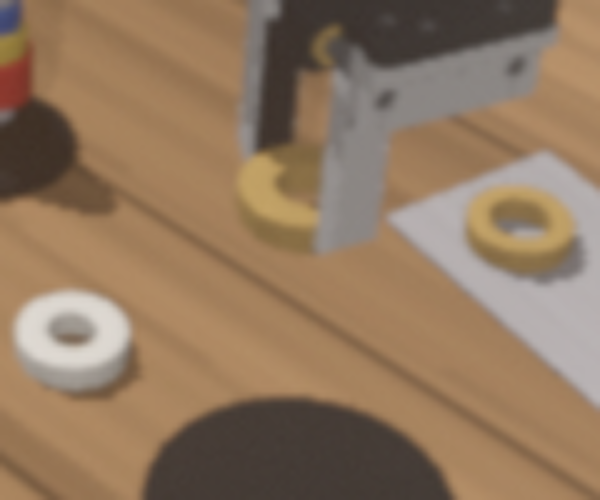

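The collar is gripped but sits a few mm off along tool x: its centre is near crop (293,197), while the TCP projects to (302,204). I'll set it back on the mat and regrip at 90° to centre it. Its position is then known exactly, which also lets me calibrate the cameras.

```bash
python3 -m crank '[[48,0,0,20,0,0,0],[48,0,0,50,0,0,0],[48,0,0,80,0,0,0],[48,0,0,110,0,0,0],[48,0,0,130,0,0,0],[48,0,0,140,0,0,0],[48,0,0,145,0,0,0],[48,0,0,149,0,0,0],[48,0,0,149.5,0,0,0],[48,0,0,149.5,0,0,0]]' && python3 -m crank '[[55,0,0,0,0,0,0],[65,0,0,0,0,0,0],[70,0,0,0,0,0,0],[70,0,0,0,0,0,0]]';python3 -c "
from h import *
to(484.5,-250.7,6);print(manip.read_state()['joints'])"
```

```text
clock: 5.95
eef_pos: [485.1, -248.5, 8.6]
eef_rot: [-3.141, 0.001, 2.774]
wrist_force: [-1.1, 0.4, -0.1]
finger_gap: 48.6
finger_force: 25.0
clock: 6.35
eef_pos: [484.9, -248.4, 8.2]
eef_rot: [-3.142, 0.0, 2.774]
wrist_force: [-0.2, -0.0, -0.7]
finger_gap: 65.6
finger_force: 0.0
shift [-0.5 -2.3  2.2] pos [ 484.9 -248.4    8.2] rpy [-3.1415e+00  4.0000e-04  2.7738e+00] F [-0.2 -0.  -0.7] gap 65.6 0.0 t 6.35
[-5.40643493e-01  5.33801897e-01  1.69978429e+00  8.93031135e-06
  9.07596633e-01 -1.74362983e+00]
```

```bash
python3 -m crank '[[70,0,0,0,0,0,0.08],[70,0,0,0,0,0,0.2],[70,0,0,0,0,0,0.34],[70,0,0,0,0,0,0.48],[70,0,0,0,0,0,0.62],[70,0,0,0,0,0,0.76],[70,0,0,0,0,0,0.9],[70,0,0,0,0,0,1.04],[70,0,0,0,0,0,1.18],[70,0,0,0,0,0,1.3]]' && python3 -m crank '[[70,0,0,0,0,0,0.1],[70,0,0,0,0,0,0.19],[70,0,0,0,0,0,0.24],[70,0,0,0,0,0,0.27],[70,0,0,0,0,0,0.27],[70,0,0,0,0,0,0.27]]' && python3 -m crank '[[55,0,0,0,0,0,0],[48,0,0,0,0,0,0],[48,0,0,0,0,0,0],[48,0,0,0,0,0,0],[48,0,0,0,0,0,0],[48,0,0,0,0,0,0]]' 25;python3 -c "
from h import *
to(484.5,-250.7,6);print(manip.read_state()['joints'])"
```

```text
clock: 7.35
eef_pos: [484.7, -248.3, 8.0]
eef_rot: [3.142, 0.0, 1.468]
wrist_force: [0.5, -0.3, 0.5]
finger_gap: 65.9
finger_force: 0.0
clock: 7.95
eef_pos: [484.8, -248.3, 8.0]
eef_rot: [3.142, 0.0, 1.205]
wrist_force: [0.4, -0.0, 0.7]
finger_gap: 66.2
finger_force: 0.0
clock: 8.55
eef_pos: [484.7, -248.3, 8.0]
eef_rot: [3.142, 0.0, 1.204]
wrist_force: [0.9, 0.0, -0.6]
finger_gap: 49.9
finger_force: 25.0
shift [-2.3  0.6  2. ] pos [ 484.7 -248.3    8. ] rpy [3.1416 0.     1.2039] F [ 0.9  0.  -0.6] gap 49.9 25.0 t 8.55
[-5.40658119e-01  5.34065278e-01  1.69992337e+00 -2.71684581e-05
  9.07589924e-01 -1.73721122e-01]
```

```bash
python3 -m crank '[[60,0,0,0,0,0,0],[65,0,0,0,0,0,0],[70,0,0,-10,0,0,0],[70,0,0,-40,0,0,0],[70,25,0,-80,0,0,0],[70,65,0,-110,0,0,0],[70,105,0,-140,0,0,0],[70,145,0,-150,0,0,0],[70,170,0,-150,0,0,0],[70,180,0,-150,0,0,0]]'
python3 - <<'E'
from h import *
to(484.7,-248.3,160)
out=np.zeros((480,800,3),np.uint8)
for i,n in enumerate(("top","side")):
    p,d=optics.camera(n);I=np.ascontiguousarray(p[:,:,::-1]);cv2.imwrite(f"pics/{n}2.png",I)
    x,y=proj(n,(484.7,-248.3,18)).astype(int);print(n,proj(n,(484.7,-248.3,18)))
    out[:480,i*400:(i+1)*400]=cv2.resize(I[y-30:y+30,x-25:x+25],(400,480),interpolation=cv2.INTER_CUBIC);print("org",x-25,y-30)
    h,s,v=cv2.split(cv2.cvtColor(I,cv2.COLOR_BGR2HSV))
    e=blob((s>120)&(v>90)&(h<40),(x-25,y-22,x+25,y+22) if n=="side" else (x-20,y-20,x+20,y+20));print(e,onplane(n,*e[0],18))
cv2.imwrite("pics/d3.png",out)
E
```

```text
clock: 9.55
eef_pos: [549.9, -78.4, 159.0]
eef_rot: [3.14, -0.0, 1.206]
wrist_force: [0.3, -0.4, -0.6]
finger_gap: 66.2
finger_force: 0.0
shift [-182.    -0.3   -1.1] pos [549.9 -78.4 159. ] rpy [ 3.1404e+00 -3.0000e-04  1.2060e+00] F [ 0.3 -0.4 -0.6] gap 66.2 0.0 t 9.55
top [432.90387717 279.0083827 ]
org 407 249
((432.53448486328125, 278.78228759765625), (21.86473274230957, 22.780994415283203), 94.96143341064453) [ 485.23702172 -247.46122437   18.        ]
side [378.14444321 325.95942171]
org 353 295
((377.6324462890625, 328.170166015625), (21.335248947143555, 25.365102767944336), 107.88054656982422) [ 479.27349081 -251.64848568   18.        ]
```

View pics/d3.png

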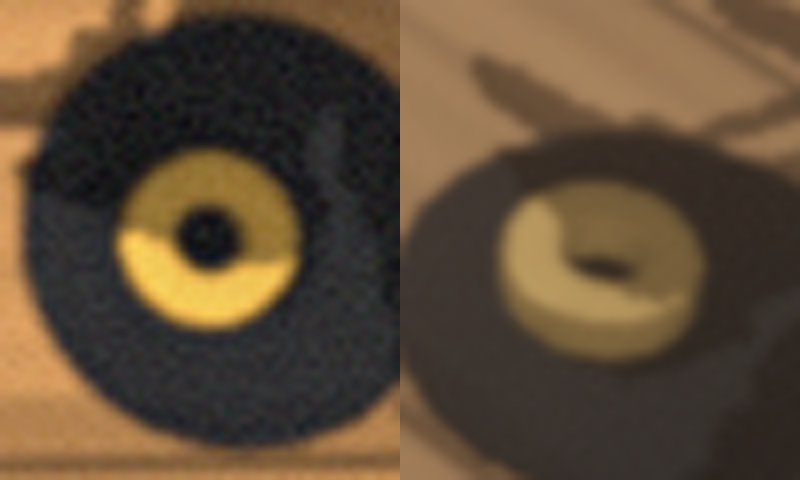

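Top view: the collar is centred at crop (209,239), which works out to (485.2,-247.5) against the fingers' (484.7,-248.3). So the collar is centred and the top camera's bias is under 1 mm. Regripping, then on to the gauge.

```bash
python3 -m crank '[[70,-20,0,10,0,0,0],[70,-60,0,10,0,0,0],[70,-105,0,20,0,0,0],[70,-145,0,40,0,0,0],[70,-170,0,70,0,0,0],[70,-180,0,100,0,0,0],[70,-180,0,130,0,0,0],[70,-180,0,143,0,0,0],[70,-180,0,149,0,0,0],[70,-180,0,150,0,0,0]]' && python3 -m crank '[[70,0,0,0.5,0,0,0],[70,0,0,0.5,0,0,0],[60,0,0,0.5,0,0,0],[50,0,0,0.5,0,0,0],[48,0,0,0.5,0,0,0],[48,0,0,0.5,0,0,0],[48,0,0,0.5,0,0,0],[48,0,0,0.5,0,0,0]]' 30;python3 -c "
from h import *
to(563.5,-0.5,150)"
```

```text
clock: 10.65
eef_pos: [484.7, -248.6, 8.2]
eef_rot: [3.142, 0.0, 1.204]
wrist_force: [0.5, -0.2, -0.2]
finger_gap: 65.7
finger_force: 0.0
clock: 11.45
eef_pos: [485.0, -248.3, 7.8]
eef_rot: [3.141, -0.0, 1.204]
wrist_force: [-0.7, 1.9, 5.5]
finger_gap: 49.9
finger_force: 30.0
shift [ 259.5  -15.5 -142.2] pos [ 485.  -248.3    7.8] rpy [ 3.1411 -0.      1.2038] F [-0.7  1.9  5.5] gap 49.9 30.0 t 11.45
```

```bash
python3 -m crank '[[48,0,0,-5,0,0,0],[48,0,0,-20,0,0,0],[48,0,0,-50,0,0,0],[48,10,0,-90,0,0,0],[48,40,-2,-120,0,0,0],[48,80,-5,-142,0,0,0],[48,120,-8,-142,0,0,0],[48,160,-10,-142,0,0,0],[48,195,-12,-142,0,0,0],[48,225,-14,-142,0,0,0]]' && python3 -m crank '[[48,15,-1,0,0,0,0],[48,26,-1.5,0,0,0,0],[48,32,-1.5,0,0,0,0],[48,34.5,-1.5,0,0,0,0],[48,34.5,-1.5,0,0,0,0],[48,34.5,-1.5,0,0,0,0],[48,34.5,-1.5,0,0,0,0],[48,34.5,-1.5,0,0,0,0]]'
python3 - <<'E'
from h import *
to(563.5,-0.5,115)
out=np.zeros((600,800,3),np.uint8)
for i,n in enumerate(("top","side")):
    p,d=optics.camera(n);I=np.ascontiguousarray(p[:,:,::-1]);cv2.imwrite(f"pics/{n}3.png",I)
    x,y=proj(n,(563.5,-0.5,120)).astype(int)
    print(n,"org",x-25,y-40,"pred tcp",proj(n,manip.read_state()["eef_pos"]),"tip",proj(n,(563.5,-.5,106)))
    out[:,i*400:(i+1)*400]=cv2.resize(I[y-40:y+35,x-25:x+25],(400,600),interpolation=cv2.INTER_CUBIC)
cv2.imwrite("pics/d4.png",out)
E
```

```text
clock: 12.45
eef_pos: [552.7, -31.5, 150.6]
eef_rot: [3.141, -0.0, 1.204]
wrist_force: [-0.6, -0.6, -0.5]
finger_gap: 49.3
finger_force: 30.0
clock: 13.25
eef_pos: [563.3, -0.9, 149.5]
eef_rot: [-3.142, 0.0, 1.203]
wrist_force: [-0.1, 0.2, -1.6]
finger_gap: 49.2
finger_force: 30.0
shift [ 0.4  0.  34.5] pos [563.3  -0.9 149.5] rpy [-3.1416e+00  1.0000e-04  1.2033e+00] F [-0.1  0.2 -1.6] gap 49.2 30.0 t 13.25
top org 300 200 pred tcp [325.43993372 238.83461492] tip [325.53993983 241.59345909]
side org 297 180 pred tcp [322.36614526 209.75887501] tip [322.21604918 225.62210793]
```

View pics/d4.png

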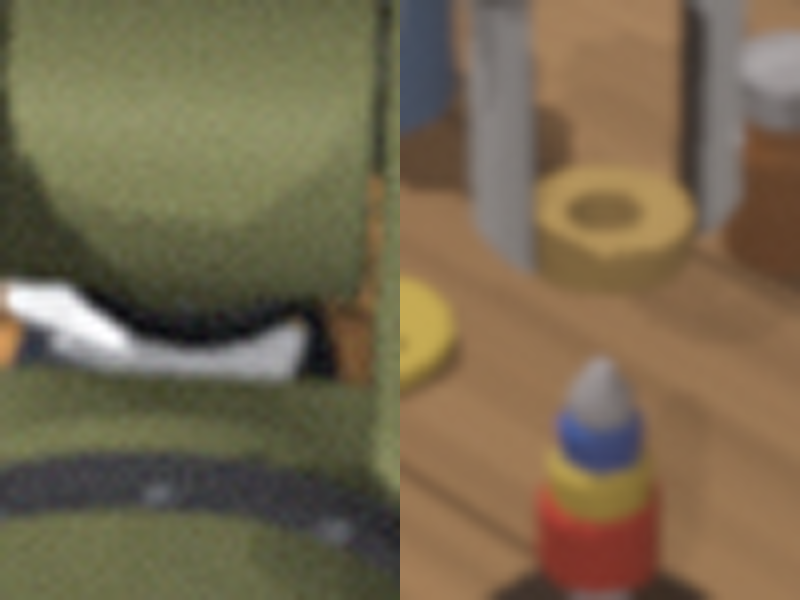

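Side view: the collar's bore centre is at crop (604,210) and the gauge tip at (601,355). They line up to about 0.5 mm, and both are close to the prediction. Descending with force checks.

```bash
python3 -m crank '[[48,0,0,10,0,0,0],[48,0,0,25,0,0,0],[48,0,0,35,0,0,0],[48,0,0,40,0,0,0],[48,0,0,43,0,0,0],[48,0,0,44.5,0,0,0],[48,0,0,46,0,0,0],[48,0,0,47.5,0,0,0],[48,0,0,48,0,0,0],[48,0,0,48,0,0,0]]' && python3 -m crank '[[48,0,0,1,0,0,0],[48,0,0,2,0,0,0],[48,0,0,3,0,0,0],[48,0,0,4,0,0,0],[48,0,0,5,0,0,0],[48,0,0,5,0,0,0],[48,0,0,5,0,0,0]]';python3 -c "
from h import *
to(563.5,-0.5,91.3);print(manip.read_state()['moment'])"
```

```text
clock: 14.35
eef_pos: [563.4, -0.5, 101.5]
eef_rot: [3.141, -0.0, 1.204]
wrist_force: [-0.1, 1.1, -1.4]
finger_gap: 50.0
finger_force: 30.0
clock: 15.05
eef_pos: [563.4, -0.5, 96.5]
eef_rot: [3.142, -0.0, 1.204]
wrist_force: [0.5, -0.3, -1.6]
finger_gap: 49.5
finger_force: 30.0
shift [0.  0.1 5.2] pos [ 5.634e+02 -5.000e-01  9.650e+01] rpy [ 3.1415 -0.      1.2038] F [ 0.5 -0.3 -1.6] gap 49.5 30.0 t 15.05
[-0.05711638  0.05873469  0.03799572]
```

```bash
python3 -m crank '[[48,0,0,1,0,0,0],[48,0,0,2,0,0,0],[48,0,0,3,0,0,0],[48,0,0,4,0,0,0],[48,0,0,4,0,0,0],[48,0,0,4,0,0,0]]' && python3 -m crank '[[48,0,0,0.5,0,0,0],[48,0,0,1,0,0,0],[48,0,0,1.5,0,0,0],[48,0,0,2,0,0,0],[48,0,0,2,0,0,0],[48,0,0,2,0,0,0]]'
```

```text
clock: 15.65
eef_pos: [563.4, -0.5, 92.5]
eef_rot: [3.142, -0.0, 1.204]
wrist_force: [-0.5, -0.1, -1.2]
finger_gap: 49.6
finger_force: 30.0
clock: 16.25
eef_pos: [563.5, -0.5, 90.7]
eef_rot: [3.141, -0.0, 1.204]
wrist_force: [-0.8, 1.1, 4.6]
finger_gap: 49.5
finger_force: 30.0
```

Contact at the height expected for the blue step. Now pressing to about half travel.

```bash
python3 -m crank '[[48,0,0,0.4,0,0,0],[48,0,0,0.8,0,0,0],[48,0,0,1.2,0,0,0],[48,0,0,1.6,0,0,0],[48,0,0,1.8,0,0,0],[48,0,0,1.8,0,0,0],[48,0,0,1.8,0,0,0]]'
python3 - <<'E'
from h import *
v=[]
p,d=optics.camera("side");to(563.5,-.5,88.3)
cv2.imwrite("pics/d5.png",cv2.resize(p[195:265,290:360,::-1],None,fx=8,fy=8,interpolation=cv2.INTER_CUBIC))
E
```

```text
clock: 16.95
eef_pos: [563.5, -0.5, 89.0]
eef_rot: [3.141, -0.0, 1.204]
wrist_force: [-1.3, 1.4, 7.4]
finger_gap: 49.3
finger_force: 30.0
shift [-0.  -0.   0.7] pos [ 5.635e+02 -5.000e-01  8.900e+01] rpy [ 3.1412e+00 -2.0000e-04  1.2038e+00] F [-2.4  1.2  6.3] gap 49.4 30.0 t 17.0
```

View pics/d5.png

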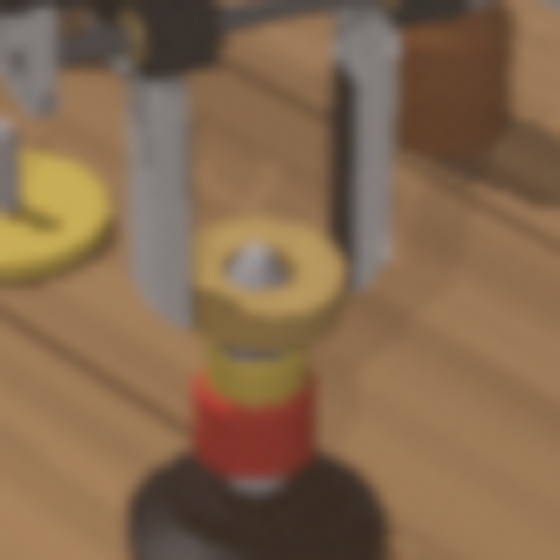

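The collar covers the blue step and stops above yellow, with the nose showing in its bore at crop (258,265). Pressing 1 mm further and holding.

```bash
python3 -m crank '[[48,0,0,0.4,0,0,0],[48,0,0,0.8,0,0,0],[48,0,0,1,0,0,0],[48,0,0,1,0,0,0],[48,0,0,1,0,0,0],[48,0,0,1,0,0,0]]'; python3 -c "
from h import *
to(563.5,-.5,88.3)"
```

```text
clock: 17.6
eef_pos: [563.5, -0.5, 88.1]
eef_rot: [3.141, -0.0, 1.204]
wrist_force: [-2.2, 1.9, 8.0]
finger_gap: 49.8
finger_force: 30.0
shift [ 0.  -0.  -0.2] pos [ 5.635e+02 -5.000e-01  8.810e+01] rpy [ 3.1411e+00 -2.0000e-04  1.2038e+00] F [-2.2  1.9  8. ] gap 49.8 30.0 t 17.6
```

```bash
python3 -m crank '[[48,0,0,0.2,0,0,0],[48,0,0,0.2,0,0,0],[48,0,0,0.2,0,0,0],[48,0,0,0.2,0,0,0],[48,0,0,0.2,0,0,0],[48,0,0,0.2,0,0,0],[48,0,0,0.2,0,0,0],[48,0,0,0.2,0,0,0],[48,0,0,0.2,0,0,0],[48,0,0,0.2,0,0,0]]' && python3 -m crank '[[48,0,0,0,0,0,0],[48,0,0,0,0,0,0],[48,0,0,0,0,0,0],[48,0,0,0,0,0,0],[48,0,0,0,0,0,0],[48,0,0,0,0,0,0]]'
```

```text
clock: 18.6
eef_pos: [563.6, -0.5, 88.0]
eef_rot: [3.141, -0.0, 1.204]
wrist_force: [-2.9, 1.1, 9.0]
finger_gap: 49.7
finger_force: 30.0
clock: 19.2
eef_pos: [563.6, -0.5, 88.0]
eef_rot: [3.141, -0.0, 1.204]
wrist_force: [-2.7, 2.4, 9.0]
finger_gap: 49.4
finger_force: 30.0
```

```bash
python3 -m crank '[[48,0,0,-2,0,0,0],[48,0,0,-5,0,0,0],[48,0,0,-10,0,0,0],[48,0,0,-18,0,0,0],[48,0,0,-28,0,0,0],[48,0,0,-40,0,0,0],[48,0,0,-50,0,0,0],[48,0,0,-55,0,0,0],[48,0,0,-55,0,0,0]]'; python3 -c "
from h import *
to(450.7,185,100)"
```

```text
clock: 20.1
eef_pos: [563.7, -0.5, 143.3]
eef_rot: [3.14, -0.0, 1.204]
wrist_force: [0.4, 0.3, -1.6]
finger_gap: 49.6
finger_force: 30.0
shift [ 132.6 -172.1   43.2] pos [ 5.637e+02 -5.000e-01  1.433e+02] rpy [ 3.1404e+00 -4.0000e-04  1.2038e+00] F [ 0.4  0.3 -1.6] gap 49.6 30.0 t 20.1
```

```bash
python3 -m crank '[[48,12,-16,0,0,0,0],[48,34,-44,0,0,0,0],[48,58,-75,0,0,0,0],[48,82,-106,5,0,0,0],[48,106,-137,20,0,0,0],[48,124,-160,33,0,0,0],[48,132.6,-172,40,0,0,0],[48,132.6,-172,43,0,0,0],[48,132.6,-172,43,0,0,0],[48,132.6,-172,43,0,0,0]]'
python3 - <<'E'
from h import *
to(450.7,185,55)
x,y=proj("side",(450.7,185,60)).astype(int);p,d=optics.camera("side")
print("org",x-35,y-40,[proj("side",(450.7,185,z)) for z in(8,40,117)])
cv2.imwrite("pics/d6.png",cv2.resize(p[y-40:y+35,x-35:x+35,::-1],None,fx=8,fy=8,interpolation=cv2.INTER_CUBIC))
E
```

```text
clock: 21.1
eef_pos: [451.2, 184.1, 99.8]
eef_rot: [3.141, -0.0, 1.203]
wrist_force: [0.2, -1.0, -1.6]
finger_gap: 49.7
finger_force: 30.0
shift [ 0.6 -0.8 44.8] pos [451.2 184.1  99.8] rpy [ 3.1410e+00 -3.0000e-04  1.2026e+00] F [ 0.2 -1.  -1.6] gap 49.7 30.0 t 21.1
org 202 188 [array([239.44639128, 244.98290842]), array([238.27890913, 234.63593876]), array([235.31941452, 208.40701435])]
```

View pics/d6.png

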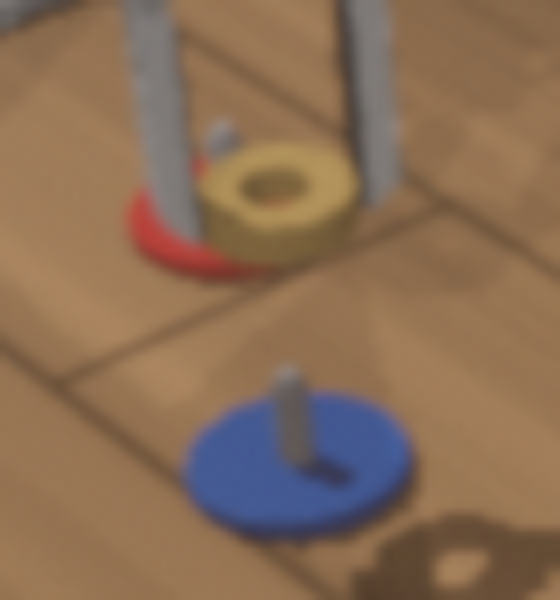

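The collar's bore is at crop (275,185) and the blue post top at (288,372), where the prediction put it (290,373). Lowering.

```bash
python3 -m crank '[[48,0,0,15,0,0,0],[48,0,0,35,0,0,0],[48,0,0,48,0,0,0],[48,0,0,58,0,0,0],[48,0,0,68,0,0,0],[48,0,0,76,0,0,0],[48,0,0,82,0,0,0],[48,0,0,85,0,0,0],[48,0,0,86.5,0,0,0],[48,0,0,86.5,0,0,0]]' && python3 -m crank '[[48,0,0,0.5,0,0,0],[48,0,0,1,0,0,0],[48,0,0,1.4,0,0,0],[48,0,0,1.4,0,0,0],[48,0,0,1.4,0,0,0]]'
```

```text
clock: 22.15
eef_pos: [450.5, 185.0, 13.0]
eef_rot: [3.141, -0.0, 1.204]
wrist_force: [-0.3, -0.4, -0.7]
finger_gap: 49.4
finger_force: 30.0
clock: 22.65
eef_pos: [450.6, 185.0, 11.8]
eef_rot: [3.141, -0.0, 1.204]
wrist_force: [-1.8, -1.1, 5.7]
finger_gap: 49.5
finger_force: 30.0
```

Seated with a light contact. Releasing and retreating.

```bash
python3 -m crank '[[55,0,0,0,0,0,0],[62,0,0,0,0,0,0],[68,0,0,0,0,0,0],[68,0,0,0,0,0,0],[68,0,0,-5,0,0,0],[68,0,0,-25,0,0,0],[68,0,0,-60,0,0,0],[68,0,0,-100,0,0,0],[68,0,0,-140,0,0,0],[68,0,0,-150,0,0,0]]' && python3 -m crank '[[68,-20,0,0,0,0,0],[68,-60,0,0,0,0,0],[68,-100,0,0,0,0,0],[68,-135,0,0,0,0,0],[68,-150,0,0,0,0,0],[68,-150,0,0,0,0,0],[68,-150,0,0,0,0,0],[68,-150,0,0,0,0,0]]'
python3 - <<'E'
from h import *
a,_=optics.camera("top");b,_=optics.camera("side")
o=np.hstack([cv2.resize(a[150:350,150:500,::-1],(400,229)),cv2.resize(b[190:310,180:390,::-1],(400,229))])
c=np.hstack([cv2.resize(a[270:325,220:275,::-1],(400,370),interpolation=2),cv2.resize(b[220:275,210:265,::-1],(400,370),interpolation=2)])
cv2.imwrite("pics/d7.png",np.vstack([o,c]))
E
```

```text
clock: 23.65
eef_pos: [451.8, 185.4, 166.0]
eef_rot: [3.137, -0.004, 1.204]
wrist_force: [-1.1, 0.9, -0.8]
finger_gap: 63.9
finger_force: 0.0
clock: 24.45
eef_pos: [396.8, 45.6, 161.4]
eef_rot: [-3.141, 0.0, 1.205]
wrist_force: [-0.1, 0.0, 0.4]
finger_gap: 63.9
finger_force: 0.0
```

View pics/d7.png

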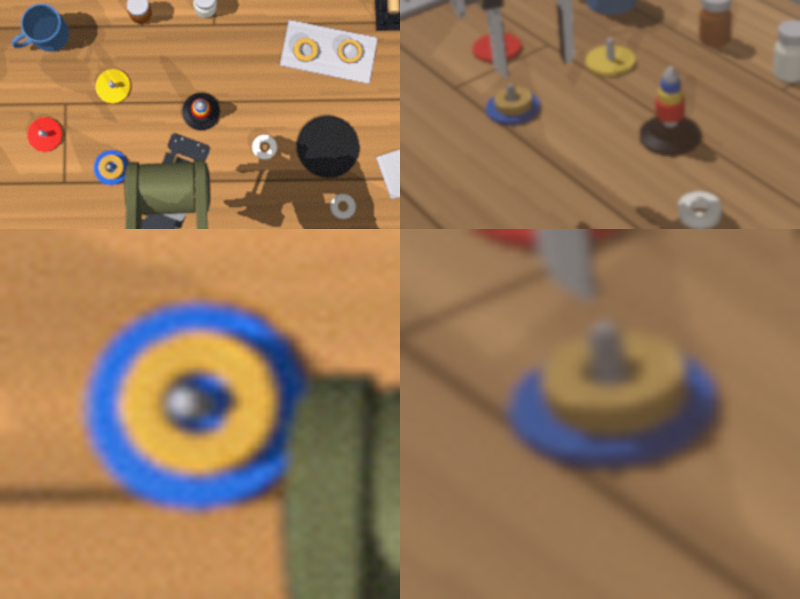

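The collar lies flat on the blue foot at crop (200,403), with the post up through its bore. Everything else is in place, so I'm handing in.

```bash
python3 -c "
from cell import manip
print(manip.sign_off())"
```

```text
the job is handed in; nothing more can be done
None
```

The collar from the mat stopped on the blue step, was pressed at about 10 N (roughly half travel) for over a second, and now lies flat over the blue stand's post; the job was handed in after about 24.5 s.

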